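Shut down the interlocked gas bank

ROBOT

A 6-joint arm with a two-finger parallel gripper is mounted at the origin on a cart in front of the work surface, level with it; the furniture and walls round the work are solid. World frame = base frame: x ahead of the robot, y to its left, z up, the work surface at z = 0. Lengths are in m, angles in degrees, forces in N, time in s.
With the tool pointing down it reaches from about 0.3 to 0.75 m from the base axis. Payload 8.5 kg.
Tool frame: the origin (TCP) lies at the very end of the fingers, on their centre line; the grasp point (between the pads) lies 19 mm behind it (env.hold_point_z is the distance from the TCP to the grasp point, in m); z points along the fingers, y is the line along which they close (so a half turn about z gives the same grasp; the last joint's range is limited). The gripper opens to 85 mm and grips with 20 to 120 N. Pads are 22 mm wide; open, the fingers measure 114 mm over their backs; the gripper's body (76 mm by 85 mm) begins 54 mm behind the grasp point. The pads swing forward as they close: fully open they stand 13 mm farther back than shut.
Start: joints at [-86.19, 21.807, 74.336, -0, 83.858, -12.336], TCP at [0.153, -0.528, 0.196] pointing down, gripper open.
Joint ranges: [-178.18, 178.18], [-50.72, 133.34], [12.68, 142.11], [-81.47, 261.47], [9.98, 163.14], [-165.26, 165.26]. Speed limits (degrees/s): [136.94, 136.94, 180, 180, 180, 180].

INTERFACE

Orientations are given as a 3x3 rotation matrix whose columns are the frame's x, y, z axes.
In Python, from rig import env, optics gives the robot as it stands.
- The arm moves only by the shell command python3 -m jog 'ROWS' [OPENING] [FORCE]. ROWS is JSON, a list of rows, each an object with "linear": the shift along the tool's x, y, z in units of 40 mm (1.0 is 40 mm), a list of three; "roll": the turn about the tool's z in units of 5 degrees (1.0 is 5 degrees). A call has 1 to 12 rows; each row shifts and turns the commanded pose from where the row before left it, along the tool's axes as they then stand; what a row does not reach is not made up. A row lasts 1/12 s, in which the tool goes at most 41.7 mm and 7.16 degrees, less where a joint would pass 70% of its speed; a pose out of reach is approached as far as the arm can. A call is refused whole if a number of a shift passes 1 or a number of a turn 1, either way. A call with a gripper value outside its range is refused whole. OPENING is the opening, from -1 (shut) to 1 (fully open), set as the call begins (- or left out, the last holds). The fingers move at their own pace and stop on an object; FORCE is the grip in N (left out, the last holds). Time passes only in rows, so rows that do not move let the fingers close. It gives the time, the measured TCP pose, the force, the opening and the grip force at its end, in the units of the state.
- env.observe(): the state, without advancing time (a new reading comes with each control period).
- optics.get_image(name): name is "scene" or "top" or "wrist"; returns the picture (420x560x3 uint8, red, green, blue); there is no depth.
- optics.calibration(name): a dict with "fov_y" (degrees; the focal length in pixels is half the picture's height over the tangent of half this angle, whatever the lens; pixels are square), "cx", "cy" (the principal point, pixels), "T" (4x4, takes a point from camera to world coordinates). Camera axes: x right, y down, z forward; pixel columns grow to the right and rows downward; lengths in m; the calibration is good to about 2 mm. A picture is of the moment at which its call begins: read the wrist's pose just before it. calibration takes no time and is no camera call; for the wrist camera it gives the pose at the moment of the call.
- env.close_job(): hands the job in; it is judged then, once.
The state is a dict: "time_s": time; "q": joint angles; "qvel": joint speeds; "joint_efforts": joint torques, N m; "position": TCP position; "tool_rot": TCP orientation; "ft_force": force on the tool from outside, world axes, zero at the start; "wrist_torque": the same for the moment, N m; "grip_width": finger opening in m; "gripper_force": force on a finger pad.
Only numpy, scipy, OpenCV 4.12 (cv2) and the standard library are available. Lean on these libraries where they do the work, as an engineer would, in place of code of your own. Each camera call takes 0.05 s, during which the arm holds its last target. There are 200 camera calls.

TASK

Shut down the gas bank: throw all three levers fully over to the back, then push the lock slide home to the left. A hidden interlock frees the levers one at a time in an order you can only find by trying, so feel each one gently, never lean on a blocked one (stay under 25 N), and leave the things around it where they are.

Things in the scene. Friction and masses are not known exactly. Their poses are not given: they have to be found in the camera images.
- bank: Gas shut-off bank, fixed: grey box, x -78 to +45, y -130 to +130, 78 mm high, three equal levers on top. Origin on the worktop under the pivot line; x to the back (away from the robot at yaw 0), y left, z up. Pivots along y at x = 0, z = 78, y = +70, 0, -70 mm; lugs beside them to z = 90. Hidden interlock: levers come free in one of six orders, drawn anew each time.
- bank_ledge (a point): Middle of the bank's lower front ledge, which spans x -78 to -30 and all of y, 52 mm high; at (-55, 0, 52) mm in the bank's frame. The lock slide runs on it. Brass stubs stick out of the bank's back to x = +77, z up to 56. No contact force between robot and bank (levers, slide and all) may pass 25 N.
- lock_slide (a joint): Lock slide, m: 0 = out (unlocked), 0.045 = home against a stiff sprung stop (locked); moves along the bank's +y (to the left). Up to 0.002 at the start. Free, it takes 3 to 4 N and stays where it is left; while any lever is not over it gives 3 to 5 mm, then stands firm.
- lock_knob (a point): Centre of the lock slide's upright black knob, diameter 25 mm, 24 mm high (z 91 to 115 mm) on a 10 mm post, at (-55, -55 + slide, 103) mm in the bank's frame: in front of the gap between the middle and right levers.
- lever_left (a joint): Left lever, rad: 0 leans 0.5 rad to the front (open), 1.0 leans 0.5 rad to the back (shut), where a stiff buffer ends the swing by 1.08; starts at 0 to 0.03. Stays where left. Free, it swings over under 2 to 6 N at the knob; blocked, it gives under 0.12 rad, then stands rigid. A lever is freed when those before it are right over.
- knob_left (a point): Centre of the left lever's black ball knob (diameter 25 mm), on a 9 mm steel stem, 85 mm from its pivot; at joint 0 it is at (-41, +70, 153) mm in the bank's frame, at joint 1 at (+41, +70, 153), half-way at (0, +70, 163).
- lever_mid (a joint): Middle lever, rad: 0 leans 0.5 rad to the front (open), 1.0 leans 0.5 rad to the back (shut), where a stiff buffer ends the swing by 1.08; starts at 0 to 0.03. Stays where left. Free, it swings over under 2 to 6 N at the knob; blocked, it gives under 0.12 rad, then stands rigid. A lever is freed when those before it are right over.
- knob_mid (a point): Centre of the middle lever's black ball knob (diameter 25 mm), on a 9 mm steel stem, 85 mm from its pivot; at joint 0 it is at (-41, +0, 153) mm in the bank's frame, at joint 1 at (+41, +0, 153), half-way at (0, +0, 163).
- lever_right (a joint): Right lever, rad: 0 leans 0.5 rad to the front (open), 1.0 leans 0.5 rad to the back (shut), where a stiff buffer ends the swing by 1.08; starts at 0 to 0.03. Stays where left. Free, it swings over under 2 to 6 N at the knob; blocked, it gives under 0.12 rad, then stands rigid. A lever is freed when those before it are right over.
- knob_right (a point): Centre of the right lever's black ball knob (diameter 25 mm), on a 9 mm steel stem, 85 mm from its pivot; at joint 0 it is at (-41, -70, 153) mm in the bank's frame, at joint 1 at (+41, -70, 153), half-way at (0, -70, 163).
- beaker_pp: Plastic beaker, 52 mm wide, 58 high, left of the bank; loose bystander, not to be moved. Origin at the centre of its underside.
- timer: White timer, 50x60x16 mm, lying right of the bank; loose bystander, not to be moved. Origin at the centre of its underside.
- tweezers: Steel tweezers, 120 mm long, lying in front of the bank; loose bystander, not to be moved. Origin at the centre of its underside.
- stopper: Blue rubber stopper, 29 mm wide, 26 high, right of the bank's back corner; loose bystander, not to be moved. Origin at the centre of its underside.
- tape_roll: Roll of tape, 96 mm wide, 25 high, lying on the right of the worktop; loose bystander, not to be moved. Origin at the centre of its underside.

How it is judged:
By the outcome, as a careful person would: the job done as asked, in the order asked, and still so for the second after the job is handed in, with the robot touching nothing.
It also fails if it takes over 70 s, if anything falls off the work surface, if the arm or the gripper's body presses on something with over 40 N, if the wrist force passes 120 N, or if a joint passes its speed limit or range.

## Working session

There is one attempt and no reset: what is moved stays moved. The work goes in short steps, Python scripts to look and compute and a shell command to move; the robot and the scene stay as the last step left them, time stands still between calls to the robot, and variables do not carry over. Pictures are saved under pics/ and viewed, at most 10 in all, crops included, and the job is handed in when it is done.

```bash
ls; mkdir -p pics; python3 - <<'E'
from rig import env, optics
import cv2,numpy as np
for n in("scene","top"):
    im=optics.get_image(n); cv2.imwrite(f"pics/{n}1.png",im[:,:,::-1])
    c=optics.calibration(n); print(n,c['fov_y'],c['cx'],c['cy'],np.round(c['T'],3).tolist())
s=env.observe(); print(s['time_s'],s['position'],np.round(s['tool_rot'],3).tolist(),s['ft_force'],s['grip_width'])
E
```

```text
pics
scene 43.7933194003314 278.87416830478634 208.35024665135722 [[-0.61, -0.446, 0.655, -0.347], [-0.792, 0.346, -0.503, 0.614], [-0.002, -0.825, -0.564, 0.863], [0.0, 0.0, 0.0, 1.0]]
top 48.764106951144925 286.061886543774 208.84562296224186 [[0.003, -0.988, 0.156, 0.349], [-1.0, -0.002, 0.001, -0.025], [-0.001, -0.156, -0.988, 1.164], [0.0, 0.0, 0.0, 1.0]]
0.1 [ 0.15293184 -0.52800112  0.19567018] [[0.961, 0.278, -0.0], [0.278, -0.961, 0.001], [0.0, -0.001, -1.0]] [-0.50472636 -0.03024311  0.93868335] 0.0855140906768768
```

View pics/scene1.png

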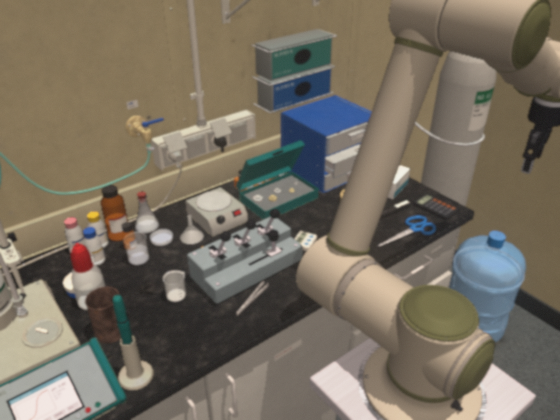

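View pics/top1.png

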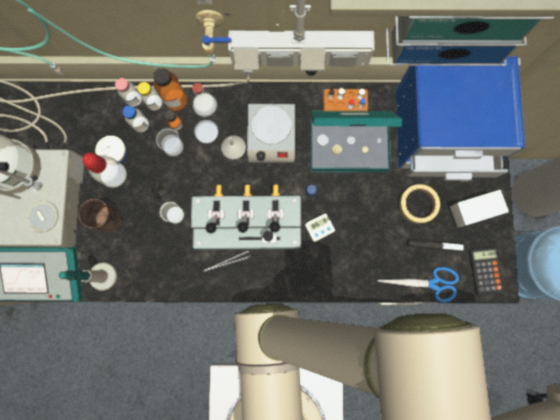

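The scene view shows the bank at about (243,257) px. In the top view it spans about (192–300, 196–248) px with yaw near 0, the beaker at (172,212), the timer at (320,228) and the tweezers at (227,261). I'll enlarge both to read points.

```bash
python3 - <<'E'
import cv2
a=cv2.imread("pics/top1.png")[180:275,155:345]; cv2.imwrite("pics/topc.png",cv2.resize(a,None,fx=4,fy=4,interpolation=cv2.INTER_CUBIC))
a=cv2.imread("pics/scene1.png")[205:305,170:330]; cv2.imwrite("pics/scenec.png",cv2.resize(a,None,fx=5,fy=5,interpolation=cv2.INTER_CUBIC))
E
```

```text
(no output)
```

View pics/topc.png

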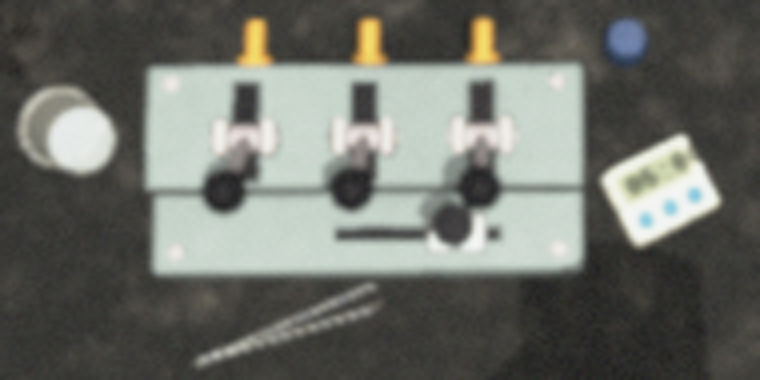

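View pics/scenec.png

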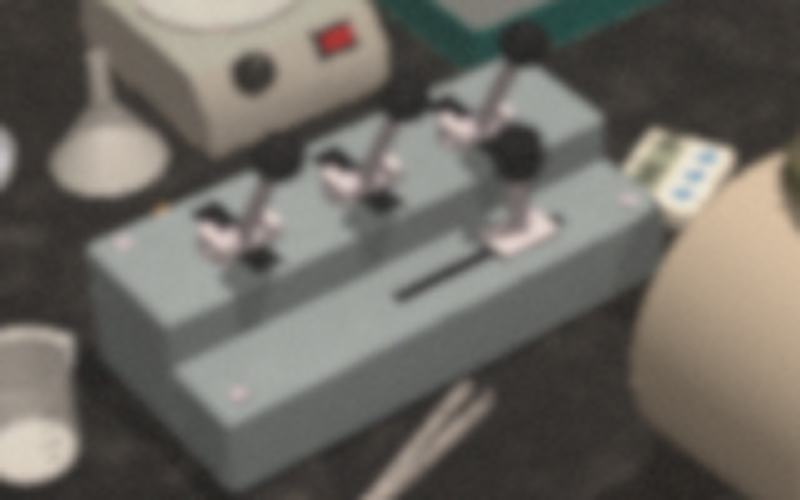

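Top crop: lever knobs at (224,191), (352,188), (480,188), lock knob (455,224). Scene crop: (279,157), (407,101), (524,42), lock knob (517,150). All levers lean to the front, with the slide out to the right.

```bash
cat > h.py <<'E'
from rig import env, optics
import numpy as np
def ray(c,u,v):
    f=210/np.tan(np.radians(c['fov_y']/2)); T=np.array(c['T'])
    d=T[:3,:3]@np.array([(u-c['cx'])/f,(v-c['cy'])/f,1]); return T[:3,3],d/np.linalg.norm(d)
def tri(rs):
    A=sum(np.eye(3)-np.outer(d,d) for o,d in rs); b=sum((np.eye(3)-np.outer(d,d))@o for o,d in rs)
    p=np.linalg.solve(A,b); return p,[np.linalg.norm(np.cross(p-o,d)) for o,d in rs]
def plane(r,z): o,d=r; return o+d*(z-o[2])/d[2]
E
python3 - <<'E'
from h import *
ct,cs=optics.calibration("top"),optics.calibration("scene")
T=lambda x,y:ray(ct,155+(x+.5)/4-.5,180+(y+.5)/4-.5)
S=lambda x,y:ray(cs,170+(x+.5)/5-.5,205+(y+.5)/5-.5)
for n,a,b in [("L",(224,191),(279,157)),("M",(352,188),(407,101)),("R",(480,188),(524,42)),("lock",(455,224),(517,150)),("FLledge",(153,275),(232,430)),("BLtop",(146,66),(90,247)),("BRtop",(583,65),(606,122))]:
    p,e=tri([T(*a),S(*b)]); print(n,np.round(p*1000,1),np.round(np.array(e)*1e3,1))
for n,a,z in [("BL",(146,66),.078),("BR",(583,65),.078),("FL",(153,275),.052),("FR",(583,272),.052),("L",(224,191),.153),("M",(352,188),.153),("R",(480,188),.153),("lock",(455,224),.115)]: print(n,np.round(plane(T(*a),z)*1000,1))
E
```

```text
L [466.8 141.8 149.9] [0.8 0.8]
M [468.5  71.2 148.5] [1.3 1.3]
R [469.    1.4 151.5] [0.2 0.2]
lock [454.1  17.  103.3] [0.1 0.1]
FLledge [427.6 199.9  46.4] [1.2 1.2]
BLtop [549.7 201.7  74.7] [2.2 2.2]
BRtop [542.7 -77.2  29.6] [25.5 25.5]
BL [550.5 202.9  78. ]
BR [551.8 -57.5  78. ]
FL [428.  199.7  52. ]
FR [430.4 -58.   52. ]
L [467.  141.9 153. ]
M [468.8  71.7 153. ]
R [469.    1.5 153. ]
lock [452.9  16.5 115. ]
```

Measurements agree with the bank's sizes: origin about (0.5075, 0.0715), yaw about 0.6°, and knob heights near 150. I'll close the fingers, square up the tool and move to a hover in front of the middle lever.

```bash
python3 -m jog '[{"linear":[0,0,-0.5],"roll":1},{"linear":[0,0,-0.5],"roll":1},{"linear":[0,0,-0.4],"roll":1},{"linear":[0,0,0],"roll":0.1},{"linear":[0,0,0],"roll":0}]' -1 20
python3 -m jog '[{"linear":[0.37,-0.83,0],"roll":0},{"linear":[0.37,-0.83,0],"roll":0},{"linear":[0.37,-0.83,0],"roll":0},{"linear":[0.37,-0.83,0],"roll":0},{"linear":[0.37,-0.83,0],"roll":0},{"linear":[0.37,-0.83,0],"roll":0},{"linear":[0.37,-0.83,0],"roll":0},{"linear":[0.37,-0.83,0],"roll":0},{"linear":[0.37,-0.83,0],"roll":0},{"linear":[0,0,0],"roll":0},{"linear":[0,0,0],"roll":0}]'
```

```text
time_s: 0.52
position: [0.153, -0.5283, 0.2521]
tool_rot: [[1.0, 0.013, 0.0], [0.013, -1.0, -0.0], [0.0, 0.0, -1.0]]
ft_force: [-0.1, 0.1, -1.1]
grip_width: 0.0256
gripper_force: 0.0
time_s: 1.43
position: [0.2829, -0.2263, 0.2513]
tool_rot: [[1.0, 0.017, -0.001], [0.017, -1.0, 0.001], [-0.001, -0.001, -1.0]]
ft_force: [-0.5, -0.8, 0.1]
grip_width: -0.0003
gripper_force: 0.0
```

```bash
python3 -m jog '[{"linear":[0.39,-0.82,0],"roll":0},{"linear":[0.39,-0.82,0],"roll":0},{"linear":[0.39,-0.82,0],"roll":0},{"linear":[0.39,-0.82,0],"roll":0},{"linear":[0.39,-0.82,0],"roll":0},{"linear":[0.39,-0.82,0],"roll":0},{"linear":[0.39,-0.82,0],"roll":0},{"linear":[0.39,-0.82,0],"roll":0},{"linear":[0.39,-0.82,0],"roll":0},{"linear":[0,0,0],"roll":0.05},{"linear":[0,0,0],"roll":0},{"linear":[0,0,0],"roll":0}]'
python3 - <<'E'
from h import *
import cv2
c=optics.calibration("wrist"); im=optics.get_image("wrist"); cv2.imwrite("pics/w1.png",im[:,:,::-1])
s=env.observe();print(s['position'],s['ft_force']); print(c['fov_y'],c['cx'],c['cy'])
T=np.array(c['T']);f=210/np.tan(np.radians(c['fov_y']/2))
for p in [(467,142,153),(468.5,71.5,153),(469,1.5,153),(453,17,103)]:
    q=T[:3,:3].T@(np.array(p)/1e3-T[:3,3]); print(np.round([c['cx']+f*q[0]/q[2],c['cy']+f*q[1]/q[2]],1))
E
```

```text
time_s: 2.43
position: [0.4198, 0.0678, 0.2514]
tool_rot: [[1.0, 0.007, -0.002], [0.007, -1.0, -0.0], [-0.002, 0.0, -1.0]]
ft_force: [0.6, 0.4, 0.3]
grip_width: -0.0001
gripper_force: 0.0
[0.4197481  0.06751866 0.25161204] [ 0.69481351 -0.80938887  0.54933996]
67.69469432772843 274.9847939241451 209.28186569043334
[189.7 146.5]
[271.2 145.3]
[352.3 145.2]
[324.6 157. ]
```

View pics/w1.png

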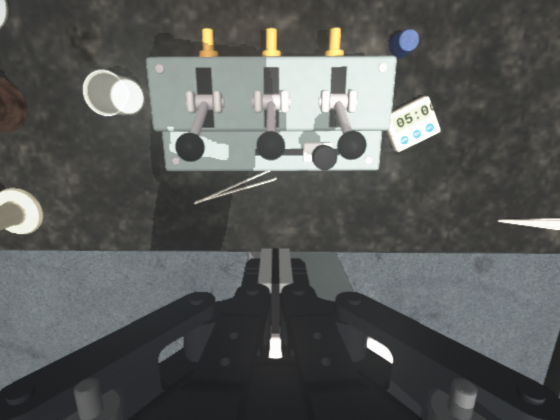

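The wrist view confirms the predicted knob pixels to within 1–2 px: (189,146), (271,146), (352,146), lock (324,157). Now I'll descend in front of the middle lever and feel it, with a force guard between small moves.

```bash
cat > g.py <<'E'
import sys
from h import *
s=env.observe(); f=s['ft_force']; m=float(sys.argv[1])
if np.hypot(f[0],f[1])>m or abs(f[2])>12: print("STOP",np.round(f,1)); sys.exit(1)
E
cat > q.sh <<'E'
# condense jog's report to one line
grep -E 'time|posi|ft_f|refus|rror' | tr '\n' ' '; echo
E
python3 -m jog '[{"linear":[0,-0.1,0.66],"roll":0},{"linear":[0,0,0.66],"roll":0},{"linear":[0,0,0.66],"roll":0},{"linear":[0,0,0.66],"roll":0},{"linear":[0.2,0,0],"roll":0},{"linear":[0.2,0,0],"roll":0},{"linear":[0,0,0],"roll":0},{"linear":[0,0,0],"roll":0}]' | bash q.sh
python3 g.py 5 && python3 -m jog '[{"linear":[0.05,0,0],"roll":0},{"linear":[0.05,0,0],"roll":0},{"linear":[0,0,0],"roll":0}]' | bash q.sh
python3 g.py 7 && python3 -m jog '[{"linear":[0.05,0,0],"roll":0},{"linear":[0.05,0,0],"roll":0},{"linear":[0,0,0],"roll":0}]' | bash q.sh
python3 g.py 7 && python3 -m jog '[{"linear":[0.05,0,0],"roll":0},{"linear":[0.05,0,0],"roll":0},{"linear":[0,0,0],"roll":0}]' | bash q.sh
python3 g.py 7 && python3 -m jog '[{"linear":[0.05,0,0],"roll":0},{"linear":[0.05,0,0],"roll":0},{"linear":[0,0,0],"roll":0}]' | bash q.sh
python3 g.py 7
```

```text
time_s: 3.15 position: [0.4373, 0.0723, 0.1481] ft_force: [0.7, -0.4, -0.6] 
time_s: 3.4 position: [0.4403, 0.0729, 0.1472] ft_force: [0.1, 0.6, -0.8] 
time_s: 3.65 position: [0.4442, 0.0729, 0.1467] ft_force: [-1.2, -0.3, 0.4] 
time_s: 3.9 position: [0.4482, 0.0729, 0.1466] ft_force: [-0.2, -0.2, 0.8] 
time_s: 4.15 position: [0.4522, 0.0729, 0.1466] ft_force: [-0.3, -0.0, -0.4]
```

```bash

python3 g.py 7 && python3 -m jog '[{"linear":[0.05,0,0],"roll":0},{"linear":[0.05,0,0],"roll":0}]' | bash q.sh
python3 g.py 7 && python3 -m jog '[{"linear":[0.05,0,0],"roll":0},{"linear":[0.05,0,0],"roll":0}]' | bash q.sh
python3 g.py 7 && python3 -m jog '[{"linear":[0.05,0,0],"roll":0},{"linear":[0.05,0,0],"roll":0}]' | bash q.sh
python3 g.py 7 && python3 -m jog '[{"linear":[0.05,0,0],"roll":0},{"linear":[0.05,0,0],"roll":0}]' | bash q.sh
python3 g.py 7
```

```text
time_s: 4.32 position: [0.4559, 0.073, 0.1466] ft_force: [-0.5, -0.4, 0.5] 
time_s: 4.48 position: [0.46, 0.073, 0.1466] ft_force: [0.2, 0.7, 0.4] 
time_s: 4.65 position: [0.464, 0.0731, 0.1466] ft_force: [0.5, 0.0, 0.7] 
time_s: 4.82 position: [0.468, 0.0731, 0.1466] ft_force: [-0.1, 0.0, -0.5]
```

```bash
python3 - <<'E'
from h import *
import cv2
im=optics.get_image("wrist")[:,:,::-1]; im2=optics.get_image("scene")[:,:,::-1]
a=cv2.resize(im[60:330,100:460],(480,360)); b=cv2.resize(im2[190:310,170:330],(480,360),interpolation=cv2.INTER_CUBIC)
cv2.imwrite("pics/w2.png",np.vstack([a,b])[:,:][:720]); cv2.imwrite("pics/w2.png",cv2.resize(np.hstack([a,b]),(800,300)))
s=env.observe();print(s['position'],s['ft_force'],s['joint_efforts'])
E
```

```text
[0.46807546 0.07307144 0.14657332] [ 0.20576545 -0.22024484  0.44725076] [-1.98340014e-02 -3.75888348e+01 -2.08827585e+01  1.94704233e-03
  4.17224510e-03  5.68491145e-03]
```

View pics/w2.png

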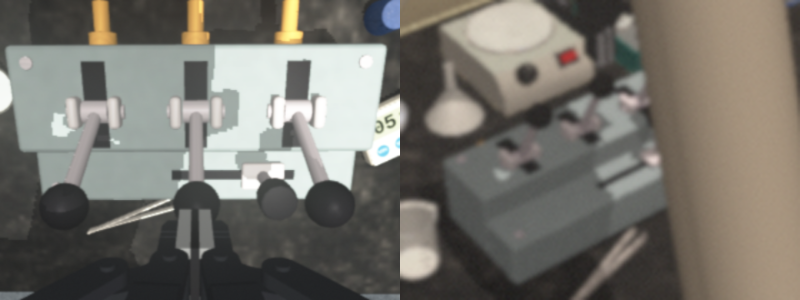

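```bash
python3 - <<'E'
from h import *
c=optics.calibration("wrist"); T=np.array(c['T']);f=210/np.tan(np.radians(c['fov_y']/2)); s=env.observe()
print(np.round(T,3).tolist())
def cr(p):
    q=T[:3,:3].T@(np.array(p)/1e3-T[:3,3]); u=c['cx']+f*q[0]/q[2]; v=c['cy']+f*q[1]/q[2]; return np.round([(u-100)*400/360,(v-60)*300/270],0)
for p in [(467,142,153),(468.5,71.5,153),(469,1.5,153),(453,17,103),(478,71.5,155),s['position']*1e3,s['position']*1e3+[11,0,0],s['position']*1e3+[0,0,19]]: print(np.round(p),cr(p))
E
```

```text
[[0.007, -0.961, -0.275, 0.538], [-1.0, -0.006, -0.002, 0.074], [0.0, 0.275, -0.961, 0.323], [0.0, 0.0, 0.0, 1.0]]
[467 142 153] [ 64. 206.]
[468.  72. 153.] [198. 204.]
[469.   2. 153.] [331. 204.]
[453  17 103] [277. 198.]
[478.  72. 155.] [198. 188.]
[468.  73. 147.] [195. 200.]
[479.  73. 147.] [195. 181.]
[468.  73. 166.] [195. 215.]
```

```bash
python3 - <<'E'
from h import *
import cv2
im=optics.get_image("wrist")[:,:,::-1]; im2=optics.get_image("top")[:,:,::-1]
cv2.imwrite("pics/topfull.png",im2)
a=cv2.resize(im[215:315,225:325],(400,400),interpolation=cv2.INTER_CUBIC); b=cv2.resize(im2[195:265,210:280],(400,400),interpolation=cv2.INTER_CUBIC)
o=np.clip(np.hstack([a,b])*1.8,0,255).astype('uint8'); cv2.imwrite("pics/w3.png",o)
E
```

```text
(no output)
```

View pics/w3.png

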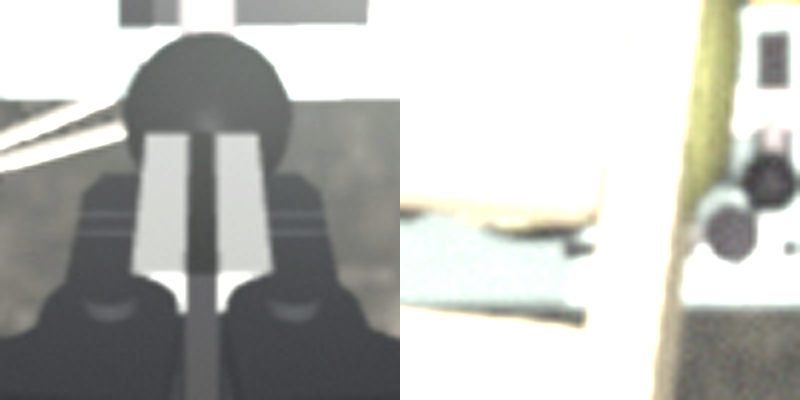

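The tip edge sits at crop row 132 (image row 248) and overlaps the knob, which hasn't moved. The closed fingertips must therefore stand above the knob, higher than the nominal TCP. I'll back off, go lower and feel again.

```bash

python3 -m jog '[{"linear":[-0.5,0,0],"roll":0},{"linear":[-0.6,0,0],"roll":0},{"linear":[0,0.03,0.2],"roll":0},{"linear":[0,0,0.4],"roll":0},{"linear":[0,0,0.2],"roll":0},{"linear":[0,0,0],"roll":0}]' | bash q.sh
python3 g.py 5 && python3 -m jog '[{"linear":[0.15,0,0],"roll":0},{"linear":[0.1,0,0],"roll":0},{"linear":[0.05,0,0],"roll":0},{"linear":[0.05,0,0],"roll":0},{"linear":[0,0,0],"roll":0}]' | bash q.sh
python3 g.py 5 && python3 -m jog '[{"linear":[0.05,0,0],"roll":0},{"linear":[0.05,0,0],"roll":0}]' | bash q.sh
python3 g.py 7 && python3 -m jog '[{"linear":[0.05,0,0],"roll":0},{"linear":[0.05,0,0],"roll":0}]' | bash q.sh
python3 g.py 7 && python3 -m jog '[{"linear":[0.05,0,0],"roll":0},{"linear":[0.05,0,0],"roll":0}]' | bash q.sh
python3 g.py 7 && python3 -m jog '[{"linear":[0.05,0,0],"roll":0},{"linear":[0.05,0,0],"roll":0}]' | bash q.sh
python3 g.py 7 && python3 -m jog '[{"linear":[0.05,0,0],"roll":0},{"linear":[0.05,0,0],"roll":0}]' | bash q.sh
python3 g.py 7
```

```text
time_s: 5.52 position: [0.4232, 0.0716, 0.1132] ft_force: [-0.7, 0.9, 0.4] 
time_s: 5.93 position: [0.4384, 0.0716, 0.1149] ft_force: [-0.1, 0.2, 0.0] 
time_s: 6.1 position: [0.4419, 0.0717, 0.1147] ft_force: [0.6, 0.4, -0.2] 
time_s: 6.27 position: [0.4456, 0.0718, 0.1146] ft_force: [-4.6, 0.2, 3.6] 
time_s: 6.43 position: [0.4495, 0.0719, 0.1146] ft_force: [-3.6, 0.7, 2.7] 
time_s: 6.6 position: [0.4539, 0.0718, 0.1146] ft_force: [-3.5, -0.1, 3.1] 
time_s: 6.77 position: [0.4581, 0.0718, 0.1147] ft_force: [-3.7, -0.4, 2.0]
```

Contact is where expected (x≈0.4445), with a steady 3.6 N over 12 mm. To be sure the fingers hold below the ball's equator I'll back off slightly, lower 14 mm and continue.

```bash

python3 -m jog '[{"linear":[-0.3,0,0],"roll":0},{"linear":[0,0,0.35],"roll":0},{"linear":[0.2,0,0],"roll":0},{"linear":[0,0,0],"roll":0}]' | bash q.sh
python3 g.py 5 && python3 -m jog '[{"linear":[0.05,0,0],"roll":0},{"linear":[0.05,0,0],"roll":0}]' | bash q.sh
python3 g.py 8 && python3 -m jog '[{"linear":[0.05,0,0],"roll":0},{"linear":[0.05,0,0],"roll":0}]' | bash q.sh
python3 g.py 8 && python3 -m jog '[{"linear":[0.05,0,0],"roll":0},{"linear":[0.05,0,0],"roll":0}]' | bash q.sh
python3 g.py 8 && python3 -m jog '[{"linear":[0.05,0,0],"roll":0},{"linear":[0.05,0,0],"roll":0}]' | bash q.sh
python3 g.py 8 && python3 -m jog '[{"linear":[0.05,0,0],"roll":0},{"linear":[0.05,0,0],"roll":0}]' | bash q.sh
python3 g.py 8 && python3 -m jog '[{"linear":[0.05,0,0],"roll":0},{"linear":[0.05,0,0],"roll":0}]' | bash q.sh
python3 g.py 8
```

```text
time_s: 7.1 position: [0.4556, 0.0716, 0.1006] ft_force: [-0.4, 0.1, 0.3] 
time_s: 7.27 position: [0.4586, 0.0717, 0.101] ft_force: [-2.9, -0.3, 2.0] 
time_s: 7.43 position: [0.4619, 0.0719, 0.1009] ft_force: [-2.2, -0.1, 2.3] 
time_s: 7.6 position: [0.4659, 0.0719, 0.1008] ft_force: [-2.6, -0.5, 1.1] 
time_s: 7.77 position: [0.47, 0.0719, 0.1007] ft_force: [-1.5, -0.2, 1.9] 
time_s: 7.93 position: [0.474, 0.0719, 0.1006] ft_force: [-2.5, 0.1, 1.5] 
time_s: 8.1 position: [0.478, 0.072, 0.1006] ft_force: [-1.7, 0.2, 1.7]
```

```bash

python3 g.py 8 && python3 -m jog '[{"linear":[0.08,0,0],"roll":0},{"linear":[0.08,0,0],"roll":0},{"linear":[0.08,0,0],"roll":0}]' | bash q.sh
python3 g.py 8 && python3 -m jog '[{"linear":[0.08,0,0],"roll":0},{"linear":[0.08,0,0],"roll":0},{"linear":[0.08,0,0],"roll":0}]' | bash q.sh
python3 g.py 8 && python3 -m jog '[{"linear":[0.08,0,0],"roll":0},{"linear":[0.08,0,0],"roll":0},{"linear":[0.08,0,0],"roll":0}]' | bash q.sh
python3 g.py 8 && python3 -m jog '[{"linear":[0.08,0,0],"roll":0},{"linear":[0.08,0,0],"roll":0}]' | bash q.sh
python3 g.py 8 && python3 -m jog '[{"linear":[0.05,0,0],"roll":0},{"linear":[0.05,0,0],"roll":0}]' | bash q.sh
python3 g.py 8
```

```text
time_s: 8.35 position: [0.4878, 0.072, 0.1006] ft_force: [-1.0, 0.6, 2.0] 
time_s: 8.6 position: [0.4974, 0.0721, 0.1006] ft_force: [-1.3, 0.4, 0.2] 
time_s: 8.85 position: [0.5067, 0.0722, 0.1004] ft_force: [-2.2, -0.5, -1.0] 
time_s: 9.02 position: [0.5131, 0.0722, 0.1004] ft_force: [-1.9, 0.2, -1.6] 
time_s: 9.18 position: [0.5172, 0.0722, 0.1005] ft_force: [-1.8, -0.5, -0.8]
```

```bash

python3 g.py 8 && python3 -m jog '[{"linear":[0.05,0,0],"roll":0},{"linear":[0.05,0,0],"roll":0}]' | bash q.sh
python3 g.py 8 && python3 -m jog '[{"linear":[0.04,0,0],"roll":0},{"linear":[0.04,0,0],"roll":0}]' | bash q.sh
python3 g.py 8 && python3 -m jog '[{"linear":[0.03,0,0],"roll":0},{"linear":[0.02,0,0],"roll":0}]' | bash q.sh
python3 g.py 8 && python3 -m jog '[{"linear":[0.03,0,0],"roll":0},{"linear":[0,0,0],"roll":0}]' | bash q.sh
python3 g.py 8 && python3 -m jog '[{"linear":[0.03,0,0],"roll":0},{"linear":[0,0,0],"roll":0}]' | bash q.sh
python3 g.py 8 && python3 -m jog '[{"linear":[0.03,0,0],"roll":0},{"linear":[0,0,0],"roll":0}]' | bash q.sh
python3 g.py 8 && python3 -m jog '[{"linear":[0.03,0,0],"roll":0},{"linear":[0,0,0],"roll":0}]' | bash q.sh
python3 g.py 8
```

```text
time_s: 9.35 position: [0.5211, 0.0723, 0.1006] ft_force: [-1.8, 0.2, -1.2] 
time_s: 9.52 position: [0.5244, 0.0723, 0.1007] ft_force: [-2.5, -0.4, -0.7] 
time_s: 9.68 position: [0.526, 0.0723, 0.1005] ft_force: [-2.7, 0.2, -1.7] 
time_s: 9.85 position: [0.5269, 0.0723, 0.1003] ft_force: [-5.3, -0.8, -1.8] 
time_s: 10.02 position: [0.5277, 0.0724, 0.1001] ft_force: [-6.6, -0.7, -3.4] 
time_s: 10.18 position: [0.5284, 0.0724, 0.0999] ft_force: [-7.3, -1.0, -2.2] 
time_s: 10.35 position: [0.5289, 0.0724, 0.0997] ft_force: [-9.8, -1.3, -2.8] 
STOP [-9.8 -1.3 -2.8]
```

The middle lever went all the way over at 2–3 N and stopped on its buffer (10 N). The left lever is next.

```bash

python3 -m jog '[{"linear":[-0.65,0,0],"roll":0},{"linear":[-0.65,0,0],"roll":0},{"linear":[-0.65,0,0],"roll":0},{"linear":[-0.65,0,0],"roll":0},{"linear":[0,-0.87,0],"roll":0},{"linear":[0,-0.87,0],"roll":0},{"linear":[0,0,0],"roll":0},{"linear":[0.2,0,0],"roll":0},{"linear":[0.1,0,0],"roll":0},{"linear":[0,0,0],"roll":0}]' | bash q.sh
python3 g.py 5 && python3 -m jog '[{"linear":[0.05,0,0],"roll":0},{"linear":[0.05,0,0],"roll":0}]' | bash q.sh
python3 g.py 7 && python3 -m jog '[{"linear":[0.05,0,0],"roll":0},{"linear":[0.05,0,0],"roll":0}]' | bash q.sh
python3 g.py 7 && python3 -m jog '[{"linear":[0.05,0,0],"roll":0},{"linear":[0.05,0,0],"roll":0}]' | bash q.sh
python3 g.py 7 && python3 -m jog '[{"linear":[0.05,0,0],"roll":0},{"linear":[0,0,0],"roll":0}]' | bash q.sh
python3 g.py 7 && python3 -m jog '[{"linear":[0.05,0,0],"roll":0},{"linear":[0,0,0],"roll":0}]' | bash q.sh
python3 g.py 7 && python3 -m jog '[{"linear":[0.05,0,0],"roll":0},{"linear":[0,0,0],"roll":0}]' | bash q.sh
python3 g.py 7 && python3 -m jog '[{"linear":[0.05,0,0],"roll":0},{"linear":[0,0,0],"roll":0}]' | bash q.sh
python3 g.py 7
```

```text
time_s: 11.18 position: [0.4404, 0.1406, 0.1008] ft_force: [-0.1, -0.3, -0.1] 
time_s: 11.35 position: [0.4429, 0.1406, 0.1006] ft_force: [-0.6, -0.0, -0.2] 
time_s: 11.52 position: [0.4461, 0.141, 0.1006] ft_force: [-4.1, -0.0, 3.1] 
time_s: 11.68 position: [0.4505, 0.1413, 0.1007] ft_force: [-3.4, -1.1, 3.2] 
time_s: 11.85 position: [0.453, 0.1414, 0.1006] ft_force: [-1.1, -0.2, 0.3] 
time_s: 12.02 position: [0.4549, 0.1414, 0.1006] ft_force: [-1.6, 0.4, 1.2] 
time_s: 12.18 position: [0.4569, 0.1414, 0.1006] ft_force: [-1.9, -0.3, 1.5] 
time_s: 12.35 position: [0.4589, 0.1414, 0.1007] ft_force: [-1.0, -0.0, 1.7]
```

```bash

python3 g.py 7 && python3 -m jog '[{"linear":[0.05,0,0],"roll":0},{"linear":[0.05,0,0],"roll":0}]' | bash q.sh
python3 g.py 7 && python3 -m jog '[{"linear":[0.05,0,0],"roll":0},{"linear":[0.05,0,0],"roll":0}]' | bash q.sh
python3 g.py 8 && python3 -m jog '[{"linear":[0.08,0,0],"roll":0},{"linear":[0.08,0,0],"roll":0},{"linear":[0.08,0,0],"roll":0}]' | bash q.sh
python3 g.py 8 && python3 -m jog '[{"linear":[0.08,0,0],"roll":0},{"linear":[0.08,0,0],"roll":0},{"linear":[0.08,0,0],"roll":0}]' | bash q.sh
python3 g.py 8 && python3 -m jog '[{"linear":[0.08,0,0],"roll":0},{"linear":[0.08,0,0],"roll":0},{"linear":[0.08,0,0],"roll":0}]' | bash q.sh
python3 g.py 8 && python3 -m jog '[{"linear":[0.08,0,0],"roll":0},{"linear":[0.08,0,0],"roll":0},{"linear":[0.08,0,0],"roll":0}]' | bash q.sh
python3 g.py 8 && python3 -m jog '[{"linear":[0.08,0,0],"roll":0},{"linear":[0.05,0,0],"roll":0}]' | bash q.sh
python3 g.py 8 && python3 -m jog '[{"linear":[0.05,0,0],"roll":0},{"linear":[0.05,0,0],"roll":0}]' | bash q.sh
python3 g.py 8
```

```text
time_s: 12.52 position: [0.4626, 0.1415, 0.1006] ft_force: [-2.3, 0.7, 1.7] 
time_s: 12.68 position: [0.4668, 0.1415, 0.1006] ft_force: [-2.5, 0.6, 1.8] 
time_s: 12.93 position: [0.4766, 0.1415, 0.1006] ft_force: [-1.5, 0.2, 0.8] 
time_s: 13.18 position: [0.4861, 0.1416, 0.1006] ft_force: [-1.8, -0.7, 1.6] 
time_s: 13.43 position: [0.4957, 0.1417, 0.1006] ft_force: [-2.2, -0.1, 0.7] 
time_s: 13.68 position: [0.505, 0.1417, 0.1004] ft_force: [-1.7, -0.4, -1.8] 
time_s: 13.85 position: [0.5104, 0.1417, 0.1004] ft_force: [-1.7, -0.7, -1.5] 
time_s: 14.02 position: [0.5142, 0.1418, 0.1005] ft_force: [-1.4, 0.7, -1.5]
```

```bash

python3 g.py 8 && python3 -m jog '[{"linear":[0.05,0,0],"roll":0},{"linear":[0.05,0,0],"roll":0}]' | bash q.sh
python3 g.py 8 && python3 -m jog '[{"linear":[0.05,0,0],"roll":0},{"linear":[0.05,0,0],"roll":0}]' | bash q.sh
python3 g.py 8 && python3 -m jog '[{"linear":[0.04,0,0],"roll":0},{"linear":[0.03,0,0],"roll":0}]' | bash q.sh
python3 g.py 8 && python3 -m jog '[{"linear":[0.03,0,0],"roll":0},{"linear":[0,0,0],"roll":0}]' | bash q.sh
python3 g.py 8 && python3 -m jog '[{"linear":[0.03,0,0],"roll":0},{"linear":[0,0,0],"roll":0}]' | bash q.sh
python3 g.py 8 && python3 -m jog '[{"linear":[0.03,0,0],"roll":0},{"linear":[0,0,0],"roll":0}]' | bash q.sh
python3 g.py 8 && python3 -m jog '[{"linear":[0.03,0,0],"roll":0},{"linear":[0,0,0],"roll":0}]' | bash q.sh
python3 g.py 8 && python3 -m jog '[{"linear":[0.03,0,0],"roll":0},{"linear":[0,0,0],"roll":0}]' | bash q.sh
python3 g.py 8
```

```text
time_s: 14.18 position: [0.5182, 0.1418, 0.1006] ft_force: [-1.8, 0.6, -0.9] 
time_s: 14.35 position: [0.5223, 0.1419, 0.1006] ft_force: [-1.9, -0.6, -1.7] 
time_s: 14.52 position: [0.525, 0.1419, 0.1006] ft_force: [-3.0, -0.4, -1.2] 
time_s: 14.68 position: [0.5257, 0.1419, 0.1004] ft_force: [-4.0, 0.2, -2.4] 
time_s: 14.85 position: [0.5266, 0.1419, 0.1002] ft_force: [-6.0, -0.9, -1.8] 
time_s: 15.02 position: [0.5272, 0.1419, 0.1] ft_force: [-6.6, -0.6, -2.7] 
time_s: 15.18 position: [0.5279, 0.1419, 0.0998] ft_force: [-7.9, -0.6, -3.5] 
time_s: 15.35 position: [0.5286, 0.1419, 0.0996] ft_force: [-9.7, -1.2, -3.2] 
STOP [-9.7 -1.2 -3.2]
```

The left lever is over too (buffer, 10 N). For the right lever I'll travel clear of the lock knob in front, then approach slightly right of centre.

```bash

python3 -m jog '[{"linear":[-0.71,0,0],"roll":0},{"linear":[-0.71,0,0],"roll":0},{"linear":[-0.71,0,0],"roll":0},{"linear":[-0.71,0,0],"roll":0},{"linear":[0,0.9,0],"roll":0},{"linear":[0,0.9,0],"roll":0},{"linear":[0,0.9,0],"roll":0},{"linear":[0,0.9,0],"roll":0},{"linear":[0,0,-0.05],"roll":0},{"linear":[0,0,0],"roll":0}]' | bash q.sh
python3 g.py 5 && python3 -m jog '[{"linear":[0.1,0,0],"roll":0},{"linear":[0.1,0,0],"roll":0},{"linear":[0.1,0,0],"roll":0},{"linear":[0,0,0],"roll":0}]' | bash q.sh
python3 g.py 4 && python3 -m jog '[{"linear":[0.08,0,0],"roll":0},{"linear":[0.08,0,0],"roll":0},{"linear":[0.08,0,0],"roll":0},{"linear":[0,0,0],"roll":0}]' | bash q.sh
python3 g.py 4 && python3 -m jog '[{"linear":[0.05,0,0],"roll":0},{"linear":[0.05,0,0],"roll":0}]' | bash q.sh
python3 g.py 7 && python3 -m jog '[{"linear":[0.05,0,0],"roll":0},{"linear":[0.05,0,0],"roll":0}]' | bash q.sh
python3 g.py 7
```

```text
time_s: 16.18 position: [0.4195, -0.0047, 0.1033] ft_force: [0.4, 0.3, -0.4] 
time_s: 16.52 position: [0.4313, -0.002, 0.1026] ft_force: [0.2, -1.0, 0.5] 
time_s: 16.85 position: [0.4406, -0.0027, 0.1026] ft_force: [0.0, -0.5, -0.3] 
time_s: 17.02 position: [0.444, -0.0027, 0.1026] ft_force: [0.1, -0.1, -0.7] 
time_s: 17.18 position: [0.4474, -0.0025, 0.1026] ft_force: [-3.7, 1.2, 3.3]
```

Clear of the lock knob and now touching the right lever knob at the expected x. Pushing on.

```bash

python3 g.py 7 && python3 -m jog '[{"linear":[0.05,0,0],"roll":0},{"linear":[0.05,0,0],"roll":0}]' | bash q.sh
python3 g.py 7 && python3 -m jog '[{"linear":[0.05,0,0],"roll":0},{"linear":[0.05,0,0],"roll":0}]' | bash q.sh
python3 g.py 7 && python3 -m jog '[{"linear":[0.05,0,0],"roll":0},{"linear":[0.05,0,0],"roll":0}]' | bash q.sh
python3 g.py 7 && python3 -m jog '[{"linear":[0.05,0,0],"roll":0},{"linear":[0.05,0,0],"roll":0}]' | bash q.sh
python3 g.py 8 && python3 -m jog '[{"linear":[0.08,0,0],"roll":0},{"linear":[0.08,0,0],"roll":0},{"linear":[0.08,0,0],"roll":0}]' | bash q.sh
python3 g.py 8 && python3 -m jog '[{"linear":[0.08,0,0],"roll":0},{"linear":[0.08,0,0],"roll":0},{"linear":[0.08,0,0],"roll":0}]' | bash q.sh
python3 g.py 8 && python3 -m jog '[{"linear":[0.08,0,0],"roll":0},{"linear":[0.08,0,0],"roll":0},{"linear":[0.08,0,0],"roll":0}]' | bash q.sh
python3 g.py 8 && python3 -m jog '[{"linear":[0.08,0,0],"roll":0},{"linear":[0.08,0,0],"roll":0},{"linear":[0.08,0,0],"roll":0}]' | bash q.sh
python3 g.py 8 && python3 -m jog '[{"linear":[0.08,0,0],"roll":0},{"linear":[0.08,0,0],"roll":0}]' | bash q.sh
python3 g.py 8
```

```text
time_s: 17.35 position: [0.4517, -0.0025, 0.1026] ft_force: [-3.4, 1.3, 2.3] 
time_s: 17.52 position: [0.4561, -0.0026, 0.1026] ft_force: [-3.2, 0.8, 2.4] 
time_s: 17.68 position: [0.4602, -0.0026, 0.1026] ft_force: [-2.1, 0.7, 1.8] 
time_s: 17.85 position: [0.4642, -0.0026, 0.1026] ft_force: [-2.9, 0.9, 1.8] 
time_s: 18.1 position: [0.474, -0.0025, 0.1026] ft_force: [-2.7, -0.4, 2.4] 
time_s: 18.35 position: [0.4835, -0.0024, 0.1026] ft_force: [-1.5, 0.6, 1.1] 
time_s: 18.6 position: [0.4931, -0.0023, 0.1026] ft_force: [-2.0, -0.2, 0.9] 
time_s: 18.85 position: [0.5026, -0.0023, 0.1026] ft_force: [-1.4, 0.1, -0.0] 
time_s: 19.02 position: [0.5088, -0.0022, 0.1024] ft_force: [-2.0, -0.5, -0.4]
```

```bash

python3 g.py 8 && python3 -m jog '[{"linear":[0.08,0,0],"roll":0},{"linear":[0.06,0,0],"roll":0},{"linear":[0.05,0,0],"roll":0}]' | bash q.sh
python3 g.py 8 && python3 -m jog '[{"linear":[0.05,0,0],"roll":0},{"linear":[0.05,0,0],"roll":0}]' | bash q.sh
python3 g.py 8 && python3 -m jog '[{"linear":[0.05,0,0],"roll":0},{"linear":[0.05,0,0],"roll":0}]' | bash q.sh
python3 g.py 8 && python3 -m jog '[{"linear":[0.03,0,0],"roll":0},{"linear":[0,0,0],"roll":0}]' | bash q.sh
python3 g.py 8 && python3 -m jog '[{"linear":[0.03,0,0],"roll":0},{"linear":[0,0,0],"roll":0}]' | bash q.sh
python3 g.py 8 && python3 -m jog '[{"linear":[0.03,0,0],"roll":0},{"linear":[0,0,0],"roll":0}]' | bash q.sh
python3 g.py 8 && python3 -m jog '[{"linear":[0.03,0,0],"roll":0},{"linear":[0,0,0],"roll":0}]' | bash q.sh
python3 g.py 8 && python3 -m jog '[{"linear":[0.03,0,0],"roll":0},{"linear":[0,0,0],"roll":0}]' | bash q.sh
python3 g.py 8 && python3 -m jog '[{"linear":[0.03,0,0],"roll":0},{"linear":[0,0,0],"roll":0}]' | bash q.sh
python3 g.py 8
```

```text
time_s: 19.27 position: [0.5165, -0.0022, 0.1025] ft_force: [-1.8, -0.9, -1.1] 
time_s: 19.43 position: [0.5204, -0.0022, 0.1026] ft_force: [-1.2, -0.7, -1.5] 
time_s: 19.6 position: [0.5244, -0.0021, 0.1026] ft_force: [-2.2, -0.7, -1.0] 
time_s: 19.77 position: [0.5259, -0.0021, 0.1027] ft_force: [-0.8, 1.0, -0.4] 
time_s: 19.93 position: [0.5266, -0.0021, 0.1026] ft_force: [-1.9, -1.2, -2.1] 
time_s: 20.1 position: [0.5274, -0.0021, 0.1023] ft_force: [-3.1, -1.1, -2.3] 
time_s: 20.27 position: [0.5282, -0.0021, 0.1021] ft_force: [-5.7, -1.6, -3.8] 
time_s: 20.43 position: [0.5289, -0.002, 0.1018] ft_force: [-7.1, -2.2, -3.9] 
time_s: 20.6 position: [0.5296, -0.002, 0.1015] ft_force: [-8.0, -1.1, -6.3] 
STOP [-8.  -1.1 -6.3]
```

All three swung over. I'll back away to the right of the lock knob, then check by wrist camera and take the tip height relative to the lock knob.

```bash

python3 -m jog '[{"linear":[-0.3,0,0],"roll":0},{"linear":[-0.3,0,0],"roll":0},{"linear":[0,0.45,0],"roll":0},{"linear":[0,0.45,0],"roll":0},{"linear":[-0.65,0,0],"roll":0},{"linear":[-0.65,0,0],"roll":0},{"linear":[0,0,0],"roll":0},{"linear":[0,0,0],"roll":0}]' | bash q.sh
python3 - <<'E'
from h import *
import cv2
c=optics.calibration("wrist"); im=optics.get_image("wrist")[:,:,::-1]
cv2.imwrite("pics/w4.png",np.clip(im*1.3,0,255).astype('uint8'))
T=np.array(c['T']);f=210/np.tan(np.radians(c['fov_y']/2))
R=np.array([[np.cos(.01),-np.sin(.01)],[np.sin(.01),np.cos(.01)]]); O=np.array([507.5,71.5])
for n,p in [("L1",(41,70,153)),("M1",(41,0,153)),("R1",(41,-70,153)),("lock",(-55,-55,103))]:
    w=np.array([*(R@p[:2]+O),p[2]])/1e3; q=T[:3,:3].T@(w-T[:3,3]); print(n,np.round(w,4),np.round([c['cx']+f*q[0]/q[2],c['cy']+f*q[1]/q[2]],1))
E
```

```text
time_s: 21.27 position: [0.4562, -0.0389, 0.1034] ft_force: [-0.1, -0.1, 0.2] 
L1 [0.5478 0.1419 0.153 ] [-210.1   56.4]
M1 [0.5485 0.0719 0.153 ] [-21.5  55.5]
R1 [0.5492 0.0019 0.153 ] [167.2  54.7]
lock [0.4531 0.016  0.103 ] [185.1 244.5]
```

View pics/w4.png

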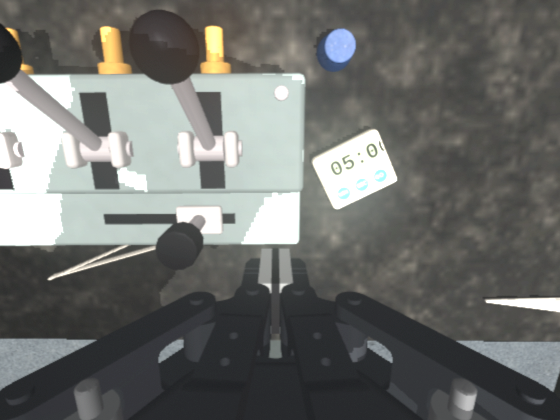

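The right knob is at (166,47), slightly beyond its shut prediction, and the middle knob at the left edge is also over. The lock knob is at (180,245), so its y is about 0.018. Now I'll lower beside it on the right and push left gently.

```bash

python3 -m jog '[{"linear":[-0.08,0,0.35],"roll":0},{"linear":[0,0,0.35],"roll":0},{"linear":[0,0,0.35],"roll":0},{"linear":[0,0,0],"roll":0}]' | bash q.sh
python3 g.py 4 && python3 -m jog '[{"linear":[0,-0.15,0],"roll":0},{"linear":[0,-0.15,0],"roll":0},{"linear":[0,-0.15,0],"roll":0},{"linear":[0,0,0],"roll":0}]' | bash q.sh
python3 g.py 4 && python3 -m jog '[{"linear":[0,-0.06,0],"roll":0},{"linear":[0,-0.06,0],"roll":0}]' | bash q.sh
python3 g.py 6 && python3 -m jog '[{"linear":[0,-0.06,0],"roll":0},{"linear":[0,-0.06,0],"roll":0}]' | bash q.sh
python3 g.py 6 && python3 -m jog '[{"linear":[0,-0.06,0],"roll":0},{"linear":[0,-0.06,0],"roll":0}]' | bash q.sh
python3 g.py 6 && python3 -m jog '[{"linear":[0,-0.06,0],"roll":0},{"linear":[0,-0.06,0],"roll":0}]' | bash q.sh
python3 g.py 6 && python3 -m jog '[{"linear":[0,-0.06,0],"roll":0},{"linear":[0,-0.06,0],"roll":0}]' | bash q.sh
python3 g.py 6
```

```text
time_s: 21.65 position: [0.4528, -0.0384, 0.059] ft_force: [-0.7, -0.2, 0.1] 
time_s: 21.98 position: [0.4528, -0.0195, 0.0613] ft_force: [0.0, 0.1, -0.6] 
time_s: 22.15 position: [0.4527, -0.0156, 0.061] ft_force: [0.6, -0.7, 0.2] 
time_s: 22.32 position: [0.4524, -0.0109, 0.0607] ft_force: [-1.0, 0.3, 1.0] 
time_s: 22.48 position: [0.4524, -0.0063, 0.0607] ft_force: [-0.5, -2.8, -0.4] 
time_s: 22.65 position: [0.4523, -0.0014, 0.0606] ft_force: [-1.2, -2.6, -0.0] 
time_s: 22.82 position: [0.4523, 0.0035, 0.0606] ft_force: [-0.5, -2.5, -0.2]
```

```bash

python3 g.py 6 && python3 -m jog '[{"linear":[0,-0.06,0],"roll":0},{"linear":[0,-0.06,0],"roll":0},{"linear":[0,-0.06,0],"roll":0}]' | bash q.sh
python3 g.py 6 && python3 -m jog '[{"linear":[0,-0.06,0],"roll":0},{"linear":[0,-0.06,0],"roll":0},{"linear":[0,-0.06,0],"roll":0}]' | bash q.sh
python3 g.py 6 && python3 -m jog '[{"linear":[0,-0.06,0],"roll":0},{"linear":[0,-0.06,0],"roll":0},{"linear":[0,-0.06,0],"roll":0}]' | bash q.sh
python3 g.py 6 && python3 -m jog '[{"linear":[0,-0.06,0],"roll":0},{"linear":[0,-0.06,0],"roll":0}]' | bash q.sh
python3 g.py 6 && python3 -m jog '[{"linear":[0,-0.04,0],"roll":0},{"linear":[0,-0.04,0],"roll":0}]' | bash q.sh
python3 g.py 8 && python3 -m jog '[{"linear":[0,-0.03,0],"roll":0},{"linear":[0,0,0],"roll":0}]' | bash q.sh
python3 g.py 8 && python3 -m jog '[{"linear":[0,-0.03,0],"roll":0},{"linear":[0,0,0],"roll":0}]' | bash q.sh
python3 g.py 8 && python3 -m jog '[{"linear":[0,-0.03,0],"roll":0},{"linear":[0,0,0],"roll":0}]' | bash q.sh
python3 g.py 8
```

```text
time_s: 23.07 position: [0.4522, 0.0108, 0.0606] ft_force: [0.0, -3.1, 0.3] 
time_s: 23.32 position: [0.4521, 0.018, 0.0606] ft_force: [-0.6, -2.8, 0.1] 
time_s: 23.57 position: [0.4521, 0.0252, 0.0606] ft_force: [-1.3, -2.7, 0.7] 
time_s: 23.73 position: [0.452, 0.0301, 0.0606] ft_force: [-1.9, -2.9, 1.7] 
time_s: 23.9 position: [0.452, 0.0332, 0.0606] ft_force: [-1.2, -2.8, -0.2] 
time_s: 24.07 position: [0.452, 0.0345, 0.0606] ft_force: [-0.6, -1.8, 0.8] 
time_s: 24.23 position: [0.4521, 0.0355, 0.0606] ft_force: [-1.2, -0.6, 0.1] 
time_s: 24.4 position: [0.452, 0.0364, 0.0606] ft_force: [-1.5, -4.2, 0.3]
```

```bash

python3 g.py 9 && python3 -m jog '[{"linear":[0,-0.03,0],"roll":0},{"linear":[0,0,0],"roll":0}]' | bash q.sh
python3 g.py 9 && python3 -m jog '[{"linear":[0,-0.03,0],"roll":0},{"linear":[0,0,0],"roll":0}]' | bash q.sh
python3 g.py 9 && python3 -m jog '[{"linear":[0,-0.03,0],"roll":0},{"linear":[0,0,0],"roll":0}]' | bash q.sh
python3 g.py 9 && python3 -m jog '[{"linear":[0,-0.03,0],"roll":0},{"linear":[0,0,0],"roll":0}]' | bash q.sh
python3 g.py 9 && python3 -m jog '[{"linear":[0,-0.03,0],"roll":0},{"linear":[0,0,0],"roll":0}]' | bash q.sh
python3 g.py 9
```

```text
time_s: 24.57 position: [0.452, 0.0373, 0.0606] ft_force: [-1.7, -6.7, 0.1] 
time_s: 24.73 position: [0.452, 0.038, 0.0606] ft_force: [-2.5, -8.7, 1.2] 
STOP [-2.5 -8.7  1.2]
STOP [-2.5 -8.7  1.2]
STOP [-2.5 -8.7  1.2]
STOP [-2.5 -8.7  1.2]
```

Stop reached. One more nudge to about 11 N, then back off and lift clear.

```bash

python3 g.py 12 && python3 -m jog '[{"linear":[0,-0.03,0],"roll":0},{"linear":[0,0,0],"roll":0}]' | bash q.sh
python3 -m jog '[{"linear":[0,0.2,0],"roll":0},{"linear":[0,0.4,0],"roll":0},{"linear":[0,0.2,0],"roll":0},{"linear":[0,0,-0.5],"roll":0},{"linear":[0,0,-0.9],"roll":0},{"linear":[0,0,-0.9],"roll":0},{"linear":[0,0,-0.9],"roll":0},{"linear":[-0.9,0,-0.4],"roll":0},{"linear":[-0.6,0,0],"roll":0},{"linear":[0,0,0],"roll":0},{"linear":[0,0,0],"roll":0}]' | bash q.sh
python3 - <<'E'
from h import *
import cv2
c=optics.calibration("wrist"); im=optics.get_image("wrist")[:,:,::-1]
cv2.imwrite("pics/w5.png",np.clip(im*1.2,0,255).astype('uint8'))
T=np.array(c['T']);f=210/np.tan(np.radians(c['fov_y']/2))
R=np.array([[np.cos(.01),-np.sin(.01)],[np.sin(.01),np.cos(.01)]]); O=np.array([507.5,71.5])
for n,p in [("L1",(41,70,153)),("M1",(41,0,153)),("R1",(41,-70,153)),("lock home",(-55,-10,103)),("lock -2mm",(-55,-12,103))]:
    w=np.array([*(R@p[:2]+O),p[2]])/1e3; q=T[:3,:3].T@(w-T[:3,3]); print(n,np.round([c['cx']+f*q[0]/q[2],c['cy']+f*q[1]/q[2]],1))
E
```

```text
time_s: 24.9 position: [0.452, 0.0388, 0.0607] ft_force: [-2.9, -12.2, 0.9] 
time_s: 25.82 position: [0.3919, 0.0079, 0.2051] ft_force: [0.9, 0.4, -0.2] 
L1 [ 63.2 -23.5]
M1 [174.7 -24. ]
R1 [286.3 -24.6]
lock home [214.2 130.9]
lock -2mm [216.6 130.9]
```

View pics/w5.png

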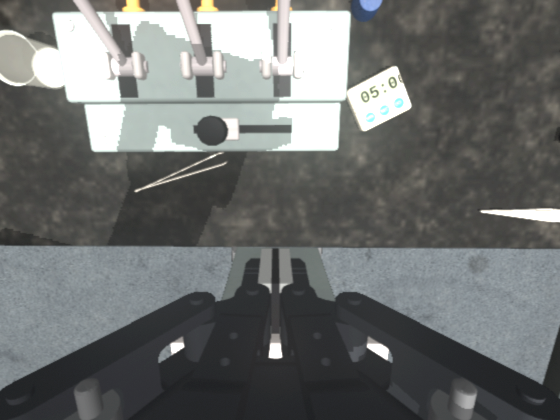

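The lock knob is at (211,130), at home at the left end of its slot. All three stems lean to the back, and the beaker, tweezers and timer stand where they were. Handing in.

```bash
python3 -c "
from rig import env
print(env.close_job())"
```

```text
the job is handed in; nothing more can be done
None
```

All three levers are fully over to the back (thrown middle, left, right) and the lock slide was then pushed home to the left; forces read between moves stayed under 13 N, the bystanders in view stayed put, and the job was handed in at about 26 s, though no verdict came back.

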